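Shut and secure the drawer with the brass tee

TASK

Two drawers of the small green parts cabinet stand open. With the fingertips, gently push the drawer that has the brass tee fitting in it fully shut, without slamming it, and then push the red keeper on top of the cabinet all the way across to that side, so that it bars the shut drawer. Leave the other drawer open as it is, do not touch or lift the parts lying in the drawers, and leave the other things on the bench where they are.

Things in the scene. Friction and masses are not known exactly. Their poses are not given: they have to be found in the camera images.
- cabinet: Fixed green sheet-steel cabinet, 200 deep (x) x 370 wide (y) x 100 high. Origin: centre of its underside, on the bench. Its own +x points to its back, +y to its left side, z up; the drawers come out towards its -x, which faces the robot within about 15 degrees. The front plane of the body is at x = -100. The two drawers are side by side, centred at y = +97.5 (left) and y = -97.5 (right), with a 40 wide post between them.
- drawer_left (a joint): Left drawer (on the cabinet's +y side): metres that it is pulled out; 0 = fully shut (against a stop), 0.12 = fully out. Slides with about 2.5 N of friction plus slight damping and stays where it is left.
- drawer_right (a joint): Right drawer (on the cabinet's -y side), the same: 0 = fully shut, 0.12 = fully out.
- left_front (a point): Point on the outer face of the left drawer's grey front, mid-width, 75 above the bench; moves with the drawer. The front is a flat panel 146 wide (y) x 12 thick, from 11 to 89 above the bench; a steel lip pull, 100 wide, sticks out 14 from it at 13 to 19 above the bench. The drawer behind it is an open tray 136 wide with 3 thick walls up to 65 above the bench. Axes parallel to the cabinet's.
- right_front (a point): The same point on the right drawer's front.
- keeper (a joint): Red sliding keeper, mid-way between the drawers on the cabinet's top: metres that it has slid, + towards the cabinet's left (+y), - towards its right; stops at +0.04 and -0.04, near 0 at the start (bars neither drawer). At either end its tongue, hanging 41 down before the cabinet's front, stands before the edge of that side's shut drawer. About 2 N of friction; it stays where it is left.
- keeper_tab (a point): Centre of the keeper's upright push tab, 30 long in cabinet x, 16 thick in cabinet y, from 105 to 131 above the bench, its centre 21 behind the cabinet's front plane; moves with the keeper. The red base plate under it is 26 wide in y and 5 high above the cabinet's top (top at 100). Axes parallel to the cabinet's.
- tee: Loose brass pipe tee, 50 x 39 x 24 high, lying in one of the two drawers in the part that is pulled out. Origin: centre of its underside.
- bearing: Loose dark steel ring bearing, 46 diameter, 20 hole, 16 high, lying flat in the other drawer. Origin: centre of its underside.
- tape: Loose blue roll of tape, 64 diameter x 24 high, lying on the rear part of the cabinet's top. Origin: centre of its underside. A bystander.
- screwdriver: Loose screwdriver lying on the bench to the robot's right. A bystander.
- wrench: Loose wrench lying on the bench to the robot's left. A bystander.
- cup: Loose red cup, 70 diameter x 70 high, on the bench to the left of the cabinet. Origin: centre of its underside. A bystander.
- oil: Loose grey oil bottle with yellow label, 60 diameter x 170 high, standing to the right of the cabinet. Origin: centre of its underside. A bystander.
There are look-alikes about, which are no part of the job. Of the things shaped like the tee, the brass one is meant. There is more than one size of the bearing; the job needs the smaller.

How it is judged:
By the outcome, as a careful person would: the job done as asked, in the order asked, and still so for the second after the job is handed in, with the robot touching nothing.
It also fails if it takes over 42 s, if anything falls off the work surface, if the arm or the gripper's body presses on something with over 40 N, if the wrist force passes 120 N, or if a joint passes its speed limit or range.

ROBOT

A 6-joint arm with a two-finger parallel gripper is mounted at the origin on the work surface. World frame = base frame: x ahead of the robot, y to its left, z up, the work surface at z = 0. Lengths are in m, angles in rad, forces in N, time in s.
With the tool pointing down it reaches from about 0.275 to 0.725 m from the base axis. Payload 15.9 kg.
Tool frame: the origin (TCP) lies midway between the tips of the shut fingers; the grasp point (between the pads) lies 19 mm behind it (env.hold_point_z is the distance from the TCP to the grasp point, in m); z points along the fingers, y is the line along which they close (so a half turn about z gives the same grasp; the last joint's range is limited). The gripper opens to 85 mm and grips with 20 to 120 N. Pads are 22 mm wide; open, the fingers measure 114 mm over their backs; the gripper's body (76 mm by 85 mm) begins 54 mm behind the grasp point. The pads swing forward as they close: fully open they stand 13 mm farther back than shut.
Start: joints at [1.196, 0.213, -0.034, 1.323, 0, 1.571], TCP at [0.183, 0.465, 0.231] pointing down, gripper open.
Joint ranges: [-2.98, 2.98], [-0.74, 1.72], [-1.14, 1.35], [-2.1, 2.04], [-1.57, 1.44], [-3.14, 3.14]. Speed limits (rad/s): [1.89, 1.89, 2.39, 2.57, 3.14, 3.14].

INTERFACE

Orientations are given as a unit quaternion [x, y, z, w].
In Python, from cell import state, eyes, env, spotter gives the robot as it stands. The module is installed in compiled form; this text tells all that it offers.
- The arm moves only by the shell command python3 -m jog 'ROWS' [OPENING] [FORCE]. ROWS is JSON, a list of rows, each a list of 4 numbers: the shift along the tool's x, y, z in units of 0.02 m (1.0 is 0.02 m), then the turn about the tool's z in units of 90 degrees (1.0 is 90 degrees). A call has exactly 5 rows; each row shifts and turns the commanded pose from where the row before left it, along the tool's axes as they then stand; what a row does not reach is not made up. A row lasts 1/12 s, in which the tool goes at most 41.7 mm and 7.16 degrees, less where a joint would pass 70% of its speed; a pose out of reach is approached as far as the arm can. A call with a number of a shift or a turn outside -1 to 1 is refused whole. A call with a gripper value outside its range is refused whole. OPENING is the closure, from 0 (fully open) to 1 (shut), set as the call begins (- or left out, the last holds). The fingers move at their own pace and stop on an object; FORCE is the grip in N (left out, the last holds). Time passes only in rows, so rows that do not move let the fingers close, or fill a call up. It gives the time, the measured TCP pose, the force, the opening and the grip force at its end, in the units of the state.
- state(): the state, without advancing time (a new reading comes with each control period).
- eyes.camera(name): name is "scene" or "top" or "wrist"; returns a dict with "color" (480x640x3 uint8, red, green, blue), "intrinsics" (3x3 intrinsics, pixels), "rvec" (rotation vector, rad) and "tvec" (3), from world to camera coordinates, as OpenCV has them. Camera axes: x right, y down, z forward; pixel columns grow to the right and rows downward; lengths in m; the calibration is good to about 2 mm. A picture is of the moment at which its call begins. There is no depth.
- env.finish_job(): hands the job in; it is judged then, once.
Trained networks look in a picture, given as the dict that the camera call returned (one of the last four; its "shot" number tells which), for a name from the list of things; names that differ only in an ending like _2 or _b are one class to them, and where a whole thing is asked for, a point or a joint stands for the part that bears it (a point fixed in the world has none). Each returns a list of dicts, best first, with "score" (0 to 1); they miss things now and then, are a little off and sometimes report something else, mostly with a low value. They report only what shows in the picture. A call takes as long as a camera call. They do not tell look-alikes from the thing itself.
- spotter.look_for(picture, label): "box" ([left, top, right, bottom] as shares, 0 to 1, of the picture: columns of its width, rows of its height, round what is visible of it).
The state is a dict: "time": time; "q": joint angles; "dq": joint speeds; "joint_torque": joint torques, N m; "tool_pos": TCP position; "tcp_rot": TCP orientation; "force": force on the tool from outside, world axes, zero at the start; "wrist_torque": the same for the moment, N m; "finger_gap": finger opening in m; "gripper_force": force on a finger pad.
Only numpy, scipy, OpenCV 4.12 (cv2) and the standard library are available. Lean on these libraries where they do the work, as an engineer would, in place of code of your own. Each camera call takes 0.05 s, during which the arm holds its last target. There are 200 camera calls.

## Working session

There is one attempt and no reset: what is moved stays moved. The work goes in short steps, Python scripts to look and compute and a shell command to move; the robot and the scene stay as the last step left them, time stands still between calls to the robot, and variables do not carry over. Pictures are saved under pics/ and viewed, at most 10 in all, crops included, and the job is handed in when it is done.

```bash
mkdir -p pics; cat > h.py <<'E'
import numpy as np, cv2
from cell import state, eyes, env, spotter
def save(p,n): cv2.imwrite(n,cv2.cvtColor(p["color"],cv2.COLOR_RGB2BGR))
def ray(p,u,v,z):
    R=cv2.Rodrigues(np.array(p["rvec"],float))[0];t=np.array(p["tvec"],float).ravel();K=np.array(p["intrinsics"])
    c=-R.T@t;d=R.T@np.linalg.inv(K)@np.array([u,v,1.]);return c+d*(z-c[2])/d[2]
def proj(p,X):
    return cv2.projectPoints(np.array(X,float).reshape(-1,3),np.array(p["rvec"],float),np.array(p["tvec"],float),np.array(p["intrinsics"],float),None)[0].reshape(-1,2)
E
python3 - <<'E'
from h import *
for n in("scene","top"):
    p=eyes.camera(n);save(p,f"pics/{n}0.png")
    print(n,np.round(p["intrinsics"],0).tolist(),p["rvec"],p["tvec"])
    for l in("tee","bearing","keeper","left_front"):
        for d in spotter.look_for(p,l)[:4]:print(l,round(d["score"],2),(np.array(d["box"])*[640,480,640,480]).round())
print(state())
E
```

```text
scene [[457.0, 0.0, 316.0], [0.0, 457.0, 241.0], [0.0, 0.0, 1.0]] [ 1.87616491  1.17606912 -0.64574733] [-0.24803123 -0.19269659  1.49036008]
bearing 0.82 [239. 301. 270. 329.]
bearing 0.54 [447. 203. 478. 236.]
keeper 0.7 [352. 238. 376. 256.]
left_front 0.62 [340. 214. 399. 258.]
top [[484.0, 0.0, 324.0], [0.0, 484.0, 239.0], [0.0, 0.0, 1.0]] [ 2.25954294 -1.93246929  0.20964597] [-0.0738624   0.59502465  0.94470044]
tee 0.87 [217. 292. 238. 320.]
tee 0.85 [239. 227. 262. 249.]
tee 0.21 [107. 213. 148. 251.]
bearing 0.68 [328. 224. 350. 249.]
bearing 0.63 [403. 228. 428. 255.]
keeper 0.62 [295. 189. 305. 228.]
left_front 0.57 [219. 214. 290. 277.]
{'time': 0.5, 'q': array([ 1.19601622e+00,  2.12909460e-01, -3.44610240e-02,  1.32353069e+00,
       -1.45841529e-05,  1.57082736e+00]), 'dq': array([-3.01482271e-04,  1.39719487e-04, -3.99695515e-04,  1.48197286e-04,
       -2.63558075e-03,  5.66511047e-05]), 'joint_torque': array([-1.19787137e-04, -6.85515618e+01,  4.87078321e+01,  2.33304163e-03,
       -7.17784224e-05,  2.46552867e-05]), 'tool_pos': array([0.18301686, 0.46523803, 0.23127687]), 'tcp_rot': array([ 1.86310522e-01,  9.82490909e-01, -5.28630243e-05, -2.60077160e-06]), 'force': array([-0.47448202, -0.42378981, -0.62346578]), 'wrist_torque': array([ 0.0257619 , -0.00010783, -0.00792629]), 'gripper_force': 0.0, 'finger_gap': 0.08526737595460716}
```

View pics/top0.png

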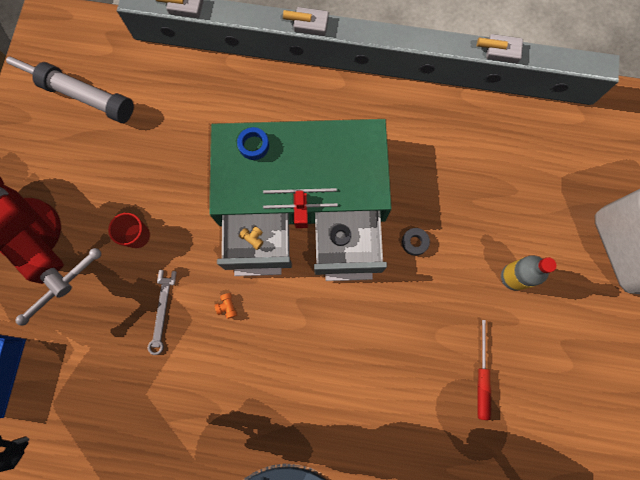

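View pics/scene0.png

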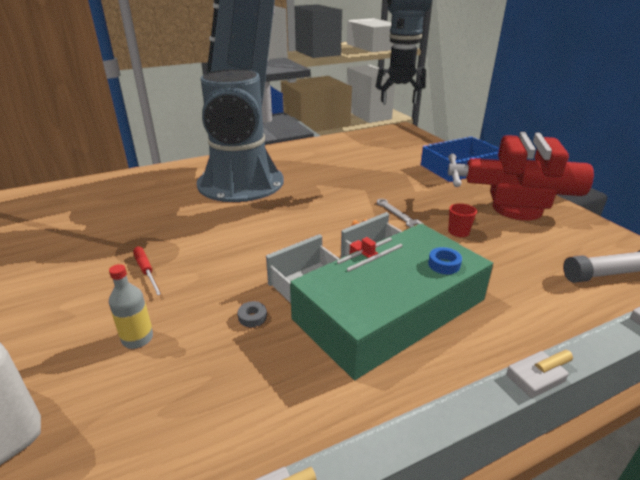

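Tee candidates in the top image are the yellow brass one at (250,237) in the left drawer and the orange one at (227,305) on the bench, a look-alike. I choose the brass one in the left drawer, and check it in a close crop.

```bash
python3 - <<'E'
from h import *
p=eyes.camera("top")
im=cv2.cvtColor(p["color"],cv2.COLOR_RGB2BGR)
cv2.imwrite("pics/crop.png",cv2.resize(im[110:320,195:405],(600,600),interpolation=cv2.INTER_CUBIC))
# green mask corners
hsv=cv2.cvtColor(im,cv2.COLOR_BGR2HSV)
m=cv2.inRange(hsv,(60,80,40),(90,255,255));c=max(cv2.findContours(m,0,2)[0],key=cv2.contourArea)
a=cv2.approxPolyDP(c,6,True).reshape(-1,2);print(a.tolist())
for u,v in [(211,124),(386,120),(390,210),(211,218)]:print(ray(p,u,v,.1).round(3))
print("left front top edge",[ray(p,u,v,.089).round(3) for u,v in((219,264),(290,261),(315,270),(384,268))])
E
```

```text
[[384, 119], [212, 124], [211, 215], [291, 213], [262, 208], [292, 203], [292, 193], [262, 193], [337, 188], [307, 192], [308, 203], [338, 203], [308, 212], [390, 209]]
[0.8   0.292 0.1  ]
[ 0.866 -0.072  0.1  ]
[ 0.671 -0.105  0.1  ]
[0.598 0.251 0.1  ]
left front top edge [array([0.51 , 0.218, 0.089]), array([0.538, 0.079, 0.089]), array([0.528, 0.026, 0.089]), array([ 0.553, -0.11 ,  0.089])]
```

View pics/crop.png

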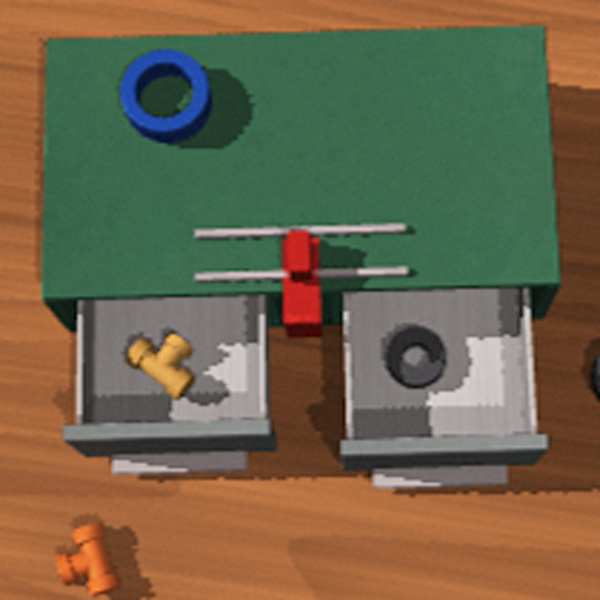

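The crop confirms it: the brass tee at crop (160,365), top image (251,238), is in the left drawer, and the bearing is in the right one. The keeper tab at crop (298,255) is mid-way. Next I fit the cabinet pose and the drawer openings.

```bash
cat >> h.py <<'E'
def cab(P,X):
    X=np.array(X,float).reshape(-1,3);c,s=np.cos(P[2]),np.sin(P[2])
    return X@np.array([[c,s,0],[-s,c,0],[0,0,1]])+[P[0],P[1],0]
E
python3 - <<'E'
from h import *
from scipy.optimize import least_squares
p=eyes.camera("top");q=eyes.camera("scene")
uv=np.array([[45,40],[545,27],[559,285],[42,297]])/2.857+[195,110]
X=np.array([[.1,.185,.1],[.1,-.185,.1],[-.1,-.185,.1],[-.1,.185,.1]])
r=least_squares(lambda P:(proj(p,cab(P,X))-uv).ravel(),[.73,.09,.18]);P=r.x
print(P.round(4),np.rad2deg(P[2]),r.fun.round(1))
np.save("P.npy",P)
im=cv2.cvtColor(p["color"],cv2.COLOR_RGB2BGR)[110:320,195:405];im=cv2.resize(im,(600,600),interpolation=cv2.INTER_CUBIC)
def T(x):return ((proj(p,cab(P,x))-[195,110])*2.857).round().astype(int)
for y0 in(.0975,-.0975):
  # panel outer top edge vs opening for both hypotheses of x
  for xf in(-.18,-.19,-.2,-.21):
    print(y0,xf,T([[xf,y0+.073,.089],[xf,y0-.073,.089]]).tolist())
print("tab centre for keeper=0",T([[-.079,0,.131],[-.079,.008,.131],[-.079,-.008,.131]]).tolist())
cv2.polylines(im,[T(X)],True,(255,0,255),1)
for xf,y0 in((-.19,.0975),(-.19,-.0975)):
  cv2.polylines(im,[T([[xf,y0+.073,.089],[xf,y0-.073,.089],[xf,y0-.073,.011],[xf,y0+.073,.011]])],True,(0,255,255),1)
cv2.polylines(im,[T([[-.094,.008,.131],[-.094,-.008,.131],[-.064,-.008,.131],[-.064,.008,.131]])],True,(255,255,0),1)
cv2.imwrite("pics/fit.png",im)
print("scene check",proj(q,cab(P,X)).round().tolist())
E
```

```text
[0.7364 0.0925 0.1832] 10.499289828572154 [ 0.3 -0.7  0.  -0.5  0.5  0.2 -0.8  0.8]
0.0975 -0.18 [[61, 412], [268, 407]]
0.0975 -0.19 [[61, 426], [269, 421]]
0.0975 -0.2 [[61, 440], [269, 435]]
0.0975 -0.21 [[60, 455], [269, 449]]
-0.0975 -0.18 [[338, 405], [544, 399]]
-0.0975 -0.19 [[338, 419], [545, 413]]
-0.0975 -0.2 [[339, 433], [546, 427]]
-0.0975 -0.21 [[339, 447], [547, 441]]
tab centre for keeper=0 [[298, 251], [286, 252], [309, 251]]
scene check [[494.0, 262.0], [356.0, 339.0], [289.0, 279.0], [421.0, 222.0]]
```

View pics/fit.png

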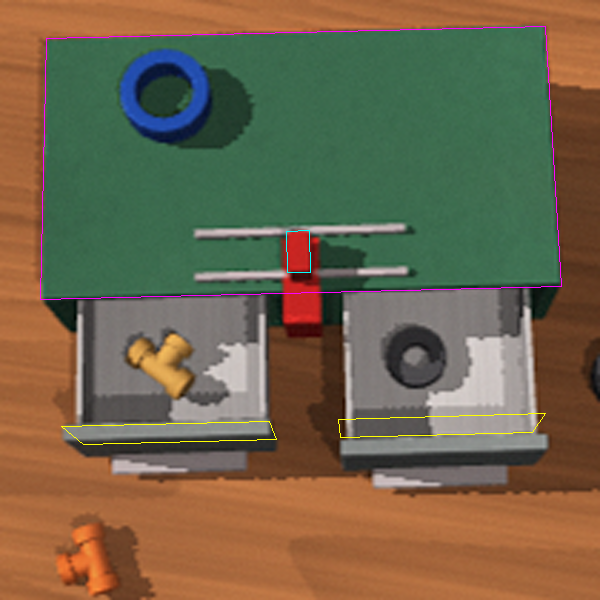

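The fit matches: the left front's outer face is at about cabinet x = -0.200 and the right's at -0.212. Now I shut the fingers and align the tool with the cabinet.

```bash
python3 -m jog '[[0,0,0,-0.0795],[0,0,0,-0.0795],[0,0,0,-0.0795],[0,0,0,-0.0795],[0,0,0,-0.036]]' 1 20
cat >> h.py <<'E'
def rel(target):
    from scipy.spatial.transform import Rotation as R
    s=state();P=np.load("P.npy");Rm=R.from_quat(s["tcp_rot"]).as_matrix()
    print("t",round(s["time"],2),"F",np.round(s["force"],1),"gap",round(s["finger_gap"],4),"turn err deg",np.rad2deg(np.arctan2(*(Rm[:2,1]@np.array([[np.cos(P[2]),-np.sin(P[2])],[np.sin(P[2]),np.cos(P[2])]]))[::1])).round(2))
    c=(s["tool_pos"]-[P[0],P[1],0])@cab([0,0,P[2]],np.eye(3)).T
    print("cab pos",c.round(4),"units to target",(Rm.T@(cab(P,target)[0]-s["tool_pos"])/.02).round(3))
E
python3 -c "
from h import *
rel([-.245,.0975,.2])"
```

```text
time: 1.07
tool_pos: [0.1831, 0.4653, 0.2313]
tcp_rot: [-0.094, 0.996, 0.0, 0.0]
force: [-0.2, 0.5, -0.6]
finger_gap: 0.0256
gripper_force: 0.0
t 1.07 F [-0.2  0.5 -0.6] gap 0.0256 turn err deg -0.31
cab pos [-0.4762  0.4674  0.2313] units to target [-11.459 -18.555   1.566]
```

```bash
R='' ; python3 -m jog '[[-0.57,-0.93,0,0],[-0.57,-0.93,0,0],[-0.57,-0.93,0,0],[-0.57,-0.93,0,0],[-0.57,-0.93,0,0]]' >/dev/null
python3 -m jog '[[-0.57,-0.93,0,0],[-0.57,-0.93,0,0],[-0.57,-0.93,0,0],[-0.57,-0.93,0,0],[-0.57,-0.93,0,0]]' >/dev/null
python3 -m jog '[[-0.57,-0.93,0,0],[-0.57,-0.93,0,0],[-0.57,-0.93,0,0],[-0.57,-0.93,0,0],[-0.57,-0.93,0,0]]' >/dev/null
python3 -m jog '[[-0.57,-0.93,0,0],[-0.57,-0.93,0,0],[-0.57,-0.93,0,0],[-0.57,-0.93,0,0],[0,0,0,0]]'
python3 -c "
from h import *
rel([-.235,.0975,.062])"
```

```text
time: 2.73
tool_pos: [0.4616, 0.1545, 0.2311]
tcp_rot: [-0.089, 0.996, -0.0, 0.0]
force: [0.4, 0.5, 0.1]
finger_gap: 0.0002
gripper_force: 0.0
t 2.73 F [0.4 0.5 0.1] gap 0.0002 turn err deg 0.25
cab pos [-0.2589  0.111   0.2311] units to target [-1.197 -0.663  8.456]
```

```bash
python3 -m jog '[[0,-0.2,0.9,0],[0,-0.2,0.9,0],[0,-0.2,0.9,0],[0,-0.1,0.9,0],[0,0,0.9,0]]' >/dev/null
python3 -m jog '[[0,0,0.9,0],[0,0,0.9,0],[0,0,0.9,0],[0,0,0.9,0],[0,0,0.4,0]]' >/dev/null
python3 -m jog '[[-0.4,0,0,0],[-0.3,0,0,0],[-0.2,0,0,0],[-0.2,0,0,0],[0,0,0,0]]'
python3 - <<'E'
from h import *
rel([-.211,.0975,.062])
p=eyes.camera("top");im=cv2.cvtColor(p["color"],cv2.COLOR_RGB2BGR)
cv2.imwrite("pics/pre.png",cv2.resize(im[160:340,195:405],(700,600),interpolation=cv2.INTER_CUBIC))
E
```

```text
time: 3.98
tool_pos: [0.4854, 0.1473, 0.0621]
tcp_rot: [-0.09, 0.996, 0.0, 0.001]
force: [-0.0, -1.0, 0.2]
finger_gap: 0.0002
gripper_force: 0.0
t 3.98 F [-0.  -1.   0.2] gap 0.0002 turn err deg 0.12
cab pos [-0.2369  0.0996  0.0621] units to target [-1.295 -0.1    0.005]
```

View pics/pre.png

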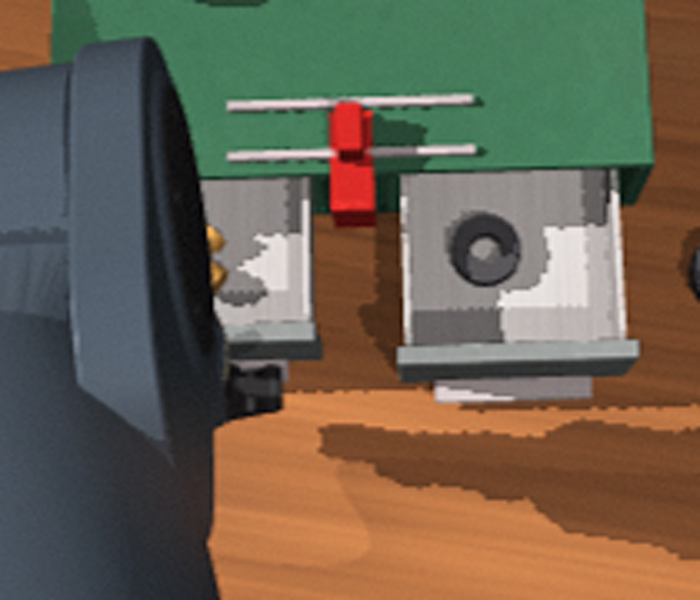

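The picture shows the shut fingers at about (255,390), just in front of the left drawer's face at (265,340), with nothing in the way. I approach slowly and push gently.

```bash
python3 -m jog '[[-0.25,0,0,0],[-0.25,0,0,0],[-0.2,0,0,0],[-0.15,0,0,0],[-0.1,0,0,0]]' | grep -E "tool_pos|force:"
python3 -m jog '[[-0.08,0,0,0],[-0.08,0,0,0],[-0.08,0,0,0],[-0.08,0,0,0],[-0.08,0,0,0]]'| grep -E "tool_pos|force:"
python3 -m jog '[[-0.1,0,0,0],[-0.12,0,0,0],[-0.14,0,0,0],[-0.16,0,0,0],[-0.18,0,0,0]]'| grep -E "tool_pos|force:"
python3 -c "
from h import *
rel([-.111,.0975,.062])"
```

```text
tool_pos: [0.5031, 0.1504, 0.0613]
force: [-0.2, -0.5, 0.1]
gripper_force: 0.0
tool_pos: [0.5106, 0.1518, 0.0613]
force: [-1.3, 0.3, 1.1]
gripper_force: 0.0
tool_pos: [0.5245, 0.1544, 0.0613]
force: [-3.3, 0.7, 1.9]
gripper_force: 1.4
t 5.28 F [-3.3  0.7  1.9] gap 0.0 turn err deg 0.11
cab pos [-0.1972  0.0995  0.0613] units to target [-4.308 -0.09  -0.036]
```

```bash
for i in 1; do :; done
python3 -m jog '[[-0.2,0,0,0],[-0.22,0,0,0],[-0.22,0,0,0],[-0.22,0,0,0],[-0.22,0,0,0]]' | grep -E "force:"
python3 -m jog '[[-0.22,0,0,0],[-0.22,0,0,0],[-0.22,0,0,0],[-0.22,0,0,0],[-0.22,0,0,0]]' | grep -E "force:"
python3 -m jog '[[-0.2,0,0,0],[-0.18,0,0,0],[-0.16,0,0,0],[-0.14,0,0,0],[-0.12,0,0,0]]' | grep -E "force:"
python3 -c "
from h import *
rel([-.111,.0975,.062])"
```

```text
force: [-3.9, 0.3, 0.7]
gripper_force: 1.4
force: [-2.9, 2.3, -0.2]
gripper_force: 1.4
force: [-3.1, 1.5, 0.4]
gripper_force: 1.4
t 6.53 F [-3.1  1.5  0.4] gap 0.0 turn err deg 0.11
cab pos [-0.1375  0.0993  0.0612] units to target [-1.325 -0.086 -0.038]
```

```bash

python3 -m jog '[[-0.1,0,0,0],[-0.1,0,0,0],[-0.08,0,0,0],[-0.08,0,0,0],[-0.08,0,0,0]]' | grep -E "force:|pos"
python3 -m jog '[[-0.06,0,0,0],[-0.06,0,0,0],[-0.06,0,0,0],[-0.06,0,0,0],[-0.06,0,0,0]]' | grep -E "force:|pos"
python3 -c "
from h import *
rel([-.111,.0975,.062])"
```

```text
tool_pos: [0.5916, 0.1666, 0.0613]
force: [-2.4, 1.6, 0.3]
gripper_force: 1.3
tool_pos: [0.5976, 0.1677, 0.0613]
force: [-3.1, 1.2, -1.0]
gripper_force: 1.3
t 7.37 F [-3.1  1.2 -1. ] gap 0.0002 turn err deg 0.11
cab pos [-0.1229  0.0993  0.0613] units to target [-0.593 -0.086 -0.035]
```

```bash

python3 -m jog '[[-0.07,0,0,0],[-0.07,0,0,0],[-0.07,0,0,0],[-0.06,0,0,0],[-0.06,0,0,0]]' | grep -E "force:|pos"
python3 -m jog '[[-0.05,0,0,0],[-0.05,0,0,0],[-0.05,0,0,0],[-0.05,0,0,0],[-0.05,0,0,0]]' | grep -E "force:|pos"
python3 -c "
from h import *
rel([-.111,.0975,.062])"
```

```text
tool_pos: [0.5978, 0.1678, 0.0612]
force: [-60.4, -10.1, 44.3]
gripper_force: 30.9
tool_pos: [0.5978, 0.1678, 0.0611]
force: [-96.9, -16.0, 72.3]
gripper_force: 49.9
t 8.2 F [-96.9 -16.   72.3] gap -0.0001 turn err deg 0.08
cab pos [-0.1226  0.0992  0.0611] units to target [-0.578 -0.086 -0.056]
```

The drawer met its stop at TCP x = -0.123, and my two chained calls kept pressing after that: the measured force came to about 122 N. I should have checked the force between them. I back off at once.

```bash

python3 -m jog '[[0.2,0,0,0],[0.3,0,0,0],[0.4,0,0,0],[0.6,0,0,0],[0.8,0,0,0]]' | grep -E "force:|pos"
python3 -c "
from h import *
rel([-.079,-.05,.16])"
```

```text
tool_pos: [0.5644, 0.1614, 0.0615]
force: [-0.0, 0.4, 0.1]
gripper_force: 0.0
t 8.62 F [-0.   0.4  0.1] gap -0.0003 turn err deg 0.13
cab pos [-0.1566  0.0991  0.0615] units to target [-3.908 -7.447 -4.913]
```

```bash

python3 -m jog '[[0.2,0,-0.9,0],[0,0,-1,0],[0,0,-1,0],[0,0,-1,0],[0,0,-1,0]]' | grep -E "force:"
python3 -m jog '[[0,-0.7,-0.6,0],[-0.3,-0.8,0,0],[-0.5,-0.8,0,0],[-0.5,-0.8,0,0],[-0.5,-0.8,0,0]]' | grep -E "force:"
python3 -m jog '[[-0.5,-0.8,0,0],[-0.5,-0.8,0,0],[-0.5,-0.8,0,0],[-0.5,-0.8,0,0],[-0.3,-0.4,0,0]]' | grep -E "force:"
python3 - <<'E'
from h import *
rel([-.079,-.05,.118])
p=eyes.camera("scene");im=cv2.cvtColor(p["color"],cv2.COLOR_RGB2BGR)
cv2.imwrite("pics/s2.png",cv2.resize(im[150:350,230:500],(800,592),interpolation=cv2.INTER_CUBIC))
E
```

```text
force: [0.2, -1.0, -0.7]
gripper_force: 0.0
force: [-0.3, 0.9, -1.0]
gripper_force: 0.0
force: [0.2, 0.4, 0.3]
gripper_force: 0.0
t 9.87 F [0.2 0.4 0.3] gap -0.0001 turn err deg 0.19
cab pos [-0.0786 -0.0531  0.1713] units to target [0.023 0.156 2.667]
```

View pics/s2.png

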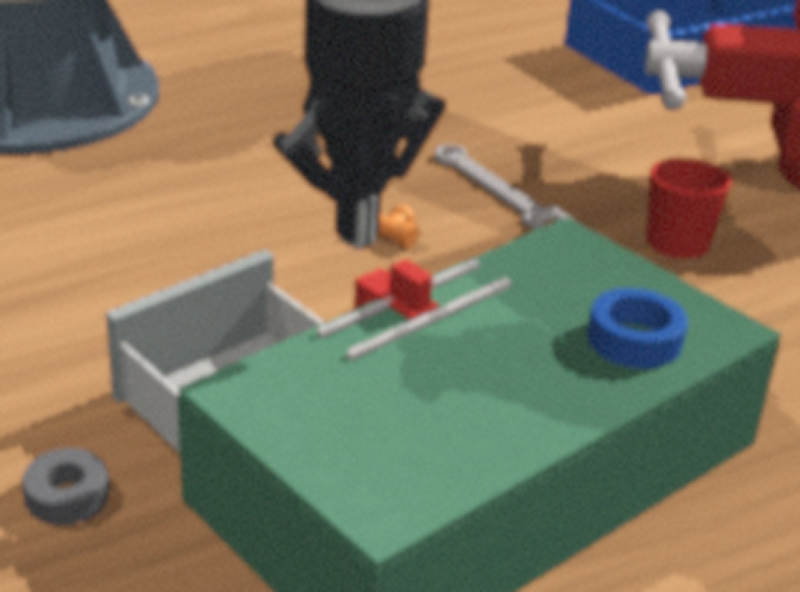

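The left drawer is shut, with nothing standing out beyond the front edge by (500,240). The keeper at (405,285) is still mid-way and the right drawer is open. I lower beside the tab, on its right.

```bash

python3 -m jog '[[0,0,0.7,0],[0,0,0.7,0],[0,0,0.6,0],[0,0,0.4,0],[0,0,0.25,0]]' | grep -E "force:"
python3 -m jog '[[0,0.25,0,0],[0,0.25,0,0],[0,0.2,0,0],[0,0.15,0,0],[0,0.12,0,0]]' | grep -E "force:"
python3 -c "
from h import *
rel([-.079,.018,.118])"
```

```text
force: [-0.8, 0.1, -0.5]
gripper_force: 0.0
force: [-0.8, -0.8, 0.3]
gripper_force: 0.0
t 10.75 F [-0.8 -0.8  0.3] gap -0.0001 turn err deg 0.08
cab pos [-0.0793 -0.0308  0.1189] units to target [-0.011  2.439  0.045]
```

```bash

python3 -m jog '[[0,0.1,0,0],[0,0.1,0,0],[0,0.1,0,0],[0,0.1,0,0],[0,0.12,0,0]]' | grep -E "force:"
python3 -m jog '[[0,0.14,0,0],[0,0.15,0,0],[0,0.15,0,0],[0,0.15,0,0],[0,0.15,0,0]]' | grep -E "force:"
python3 -c "
from h import *
rel([-.079,.018,.118])"
```

```text
force: [0.8, -1.4, 0.6]
gripper_force: 1.1
force: [-0.7, -2.0, 0.7]
gripper_force: 1.1
t 11.58 F [-0.7 -2.   0.7] gap 0.0 turn err deg 0.11
cab pos [-0.0796 -0.006   0.1183] units to target [-0.029  1.198  0.015]
```

```bash

python3 -m jog '[[0,0.14,0,0],[0,0.12,0,0],[0,0.12,0,0],[0,0.1,0,0],[0,0.1,0,0]]' | grep -E "force:"
python3 -m jog '[[0,0.07,0,0],[0,0.06,0,0],[0,0.06,0,0],[0,0.05,0,0],[0,0.05,0,0]]' | grep -E "force:"
python3 - <<'E'
from h import *
rel([-.079,.018,.118])
p=eyes.camera("scene");im=cv2.cvtColor(p["color"],cv2.COLOR_RGB2BGR)
cv2.imwrite("pics/s3.png",cv2.resize(im[200:300,320:450],(780,600),interpolation=cv2.INTER_CUBIC))
P=np.load("P.npy")
for k in(.03,.04):print(k,((proj(p,cab(P,[[-.064,k+.008,.131],[-.064,k-.008,.131],[-.094,k+.008,.131]]))-[320,200])*6).round().tolist())
E
```

```text
force: [-0.4, -2.7, 0.5]
gripper_force: 1.1
force: [-1.4, -2.3, 0.2]
gripper_force: 1.0
t 12.42 F [-1.4 -2.3  0.2] gap 0.0002 turn err deg 0.12
cab pos [-0.0796  0.0112  0.1183] units to target [-0.027  0.34   0.013]
0.03 [[401.0, 225.0], [367.0, 240.0], [343.0, 189.0]]
0.04 [[422.0, 216.0], [389.0, 230.0], [363.0, 180.0]]
```

View pics/s3.png

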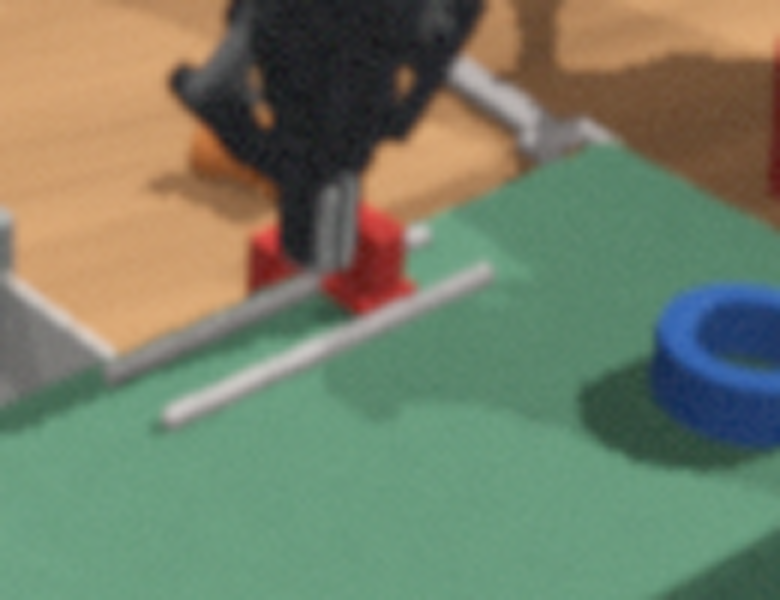

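The tab's corner is at about (403,228), so the keeper is at about 0.031 and has some 9 mm to go. From here I take single calls and check the force after each.

```bash

python3 -m jog '[[0,0.06,0,0],[0,0.06,0,0],[0,0.05,0,0],[0,0.05,0,0],[0,0.05,0,0]]' | grep -E "force:|pos"
```

```text
tool_pos: [0.6552, 0.0944, 0.1183]
force: [-1.1, -2.4, 0.6]
gripper_force: 1.0
```

```bash

python3 -m jog '[[0,0.03,0,0],[0,0.03,0,0],[0,0.03,0,0],[0,0.03,0,0],[0,0,0,0]]' | grep -E "force:|pos"
```

```text
tool_pos: [0.6549, 0.096, 0.1183]
force: [-0.9, -7.2, -0.4]
gripper_force: 3.6
```

```bash

python3 -m jog '[[0,0.03,0,0],[0,0.03,0,0],[0,0,0,0],[0,0,0,0],[0,0,0,0]]' | grep -E "force:|pos"
```

```text
tool_pos: [0.6548, 0.0962, 0.1183]
force: [0.0, -13.5, 0.5]
gripper_force: 6.6
```

At the stop: the force rises with almost no motion. I back off, lift clear and check.

```bash

python3 -m jog '[[0,-0.2,0,0],[0,-0.4,0,0],[0,-0.4,-0.2,0],[0,0,-0.8,0],[0,0,-1,0]]' | grep -E "force:"
python3 -m jog '[[0,0,-1,0],[0,0,-1,0],[0,0,-1,0],[0.5,0,-1,0],[1,0,-0.5,0]]' | grep -E "force:"
python3 -m jog '[[1,0.5,0,0],[1,1,0,0],[1,1,0,0],[1,1,0,0],[1,1,0,0]]' | grep -E "force:"
python3 -m jog '[[1,1,0,0],[1,1,0,0],[0.5,1,0,0],[0.5,1,0,0],[0,0,0,0]]' | grep -E "force:"
python3 - <<'E'
from h import *
p=eyes.camera("top");q=eyes.camera("scene");P=np.load("P.npy");L=[]
b=lambda x:cv2.cvtColor(x["color"],cv2.COLOR_RGB2BGR)
a=cv2.resize(b(p)[110:320,195:405],(400,400),interpolation=cv2.INTER_CUBIC)
c=cv2.resize(b(q)[180:330,250:400],(400,400),interpolation=cv2.INTER_CUBIC)
cv2.imwrite("pics/end.png",np.hstack([a,c]))
k=.04;print(((proj(p,cab(P,[[-.079,k,.131],[-.1,.1705,.089],[-.1,.0245,.089],[-.112,.1705,.089]]))-[195,110])*400/210).round().tolist())
print(((proj(q,cab(P,[[-.064,k+.008,.131],[-.064,k-.008,.131],[-.094,k+.008,.131]]))-[250,180])*400/150).round().tolist(),state()["time"])
E
```

```text
force: [-0.6, 0.1, 0.4]
gripper_force: 0.0
force: [-0.5, 0.4, -0.4]
gripper_force: 0.0
force: [0.4, 0.5, 0.5]
gripper_force: 0.0
force: [-0.6, -0.8, -0.9]
gripper_force: 0.0
[[160.0, 168.0], [42.0, 202.0], [178.0, 198.0], [42.0, 213.0]]
[[374.0, 149.0], [359.0, 156.0], [348.0, 133.0]] 15.4833
```

View pics/end.png

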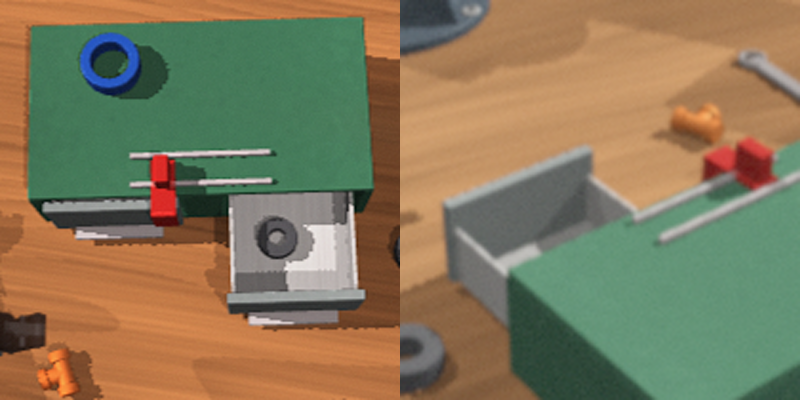

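The left drawer is shut flush, with its front at (95,212). The keeper tab is at (161,168), where +0.04 predicts (160,168), and its tongue stands before the drawer's edge. The right drawer and its bearing are unchanged.

```bash
python3 -c "
from cell import env
print(env.finish_job())"
```

```text
the job is handed in; nothing more can be done
None
```

I shut the brass-tee (left) drawer, pushed the keeper fully across to bar it, and handed the job in at about 15.5 s with the other drawer still open; however, I over-pressed the shut drawer, and the measured force briefly read about 122 N, so the 120 N wrist limit may have been passed.

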